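# Close the mini chopper on a chunk of cheese and hold its lid at pulse

### The arm

A 6-joint arm with a two-finger parallel gripper is mounted at the origin on a cart in front of the work surface, level with it; the furniture and walls round the work are solid. World frame = base frame: x ahead of the robot, y to its left, z up, the work surface at z = 0. Lengths are in mm, angles in degrees, forces in N, time in s.
With the tool pointing down it reaches from about 350 to 850 mm from the base axis. Payload 8.1 kg.
Tool frame: the origin (TCP) lies between the finger pads; the fingertips stand 17 mm ahead of it and the grasp point (between the pads) lies 2 mm behind it; z points along the fingers, y is the line along which they close (so a half turn about z gives the same grasp; the last joint's range is limited). The gripper opens to 85 mm and grips with 20 to 120 N. Pads are 22 mm wide; open, the fingers measure 114 mm over their backs; the gripper's body (76 mm by 85 mm) begins 54 mm behind the grasp point. The pads swing forward as they close: fully open they stand 13 mm farther back than shut.
Start: joints at [58.82, 7.471, 85.268, -0, 87.261, -4.893], TCP at [265.704, 537.966, 248.292] pointing down, gripper open.
Joint ranges: [-169.43, 169.43], [-51.17, 129.36], [1.28, 143.12], [-76.62, 256.62], [0, 156.53], [-152.29, 152.29]. Speed limits (degrees/s): [136.94, 136.94, 159.86, 180, 180, 180].

### API

Orientations are given as [roll, pitch, yaw] about the fixed x, y, z axes, in that order (R = Rz(yaw) Ry(pitch) Rx(roll)).
In Python, from bench import sense, snapshot, hand_in, trace, place_of gives the robot as it stands.
- The arm moves only by the shell command python3 -m handwheel 'ROWS' [FORCE]. ROWS is JSON, a list of rows, each a list of 7 numbers: the opening, from -1 (shut) to 1 (fully open), then the shift along the tool's x, y, z in cm, then the turn, a rotation vector about the tool's x, y, z in rad. A call has 1 to 12 rows; each row shifts and turns the commanded pose from where the row before left it, along the tool's axes as they then stand; what a row does not reach is not made up. A row lasts 1/12 s, in which the tool goes at most 41.7 mm and 7.16 degrees, less where a joint would pass 70% of its speed; a pose out of reach is approached as far as the arm can. A call with a gripper value outside its range is refused whole. The fingers move at their own pace and stop on an object; FORCE is the grip in N (left out, the last holds). Time passes only in rows, so rows that do not move let the fingers close. It gives the time, the measured TCP pose, the force, the opening and the grip force at its end, in the units of the state.
- sense(): the state, without advancing time (a new reading comes with each control period).
- snapshot(name): name is "scene" or "top" or "wrist"; returns a dict with "image" (420x560x3 uint8, red, green, blue), "intrinsics" (3x3 intrinsics, pixels), "R" (3x3) and "t" (3): a world point X has camera coordinates R X + t. Camera axes: x right, y down, z forward; pixel columns grow to the right and rows downward; lengths in mm; the calibration is good to about 2 mm. A picture is of the moment at which its call begins. There is no depth.
- hand_in(): hands the job in; it is judged then, once.
Trained networks look in a picture, given as the dict that the camera call returned (one of the last four; its "shot" number tells which), for a name from the list of things; names that differ only in an ending like _2 or _b are one class to them, and where a whole thing is asked for, a point or a joint stands for the part that bears it (a point fixed in the world has none). Each returns a list of dicts, best first, with "conf" (0 to 1); they miss things now and then, are a little off and sometimes report something else, mostly with a low value. They report only what shows in the picture. A call takes as long as a camera call.
- trace(picture, query): "pixels" (420x560 bool, what is visible of it).
- place_of(picture, query): "location" ([x, y, z] in mm, in world coordinates, good to about 4 mm: a listed point, or the origin of a listed thing).
The state is a dict: "time": time; "joint_pos": joint angles; "qd": joint speeds; "joint_efforts": joint torques, N m; "tool_pos": TCP position; "tcp_rot": TCP orientation; "ft_force": force on the tool from outside, world axes, zero at the start; "wrist_torque": the same for the moment, N m; "finger_gap": finger opening in mm; "grip_force": force on a finger pad.
Only numpy, scipy, OpenCV 4.12 (cv2) and the standard library are available. Lean on these libraries where they do the work, as an engineer would, in place of code of your own. Each camera call takes 0.05 s, during which the arm holds its last target. There are 200 camera calls.

### The job

Drop the chunk of hard cheese from the side plate into the bowl of the mini chopper, set the chopper's lid into its bayonet collar, and turn the lid clockwise (seen from above) against its return spring to the pulse mark, halfway to the lock. Finish still gripping the lid and holding it there, because it springs back when let go; never turn it so far that it clicks into the lock. Leave the salt shaker, the pepper mill and the mug standing where they are.

Things in the scene. Friction and masses are not known exactly. Their poses are not given: they have to be found in the camera images.
- chopper: Mini chopper held to the worktop by suction feet: round black motor foot, open steel bowl, pale metal bayonet collar on top; 124 mm across, collar top at z = 110 mm. Origin: on its vertical axis at worktop level, z up; the collar's two notches lie along its own +x and -x. Bowl floor at z = 37 mm, with a low hub and blade up to z = 47 mm.
- bowl_mouth (a point): Centre of the chopper's open mouth, 89 mm across, level with the collar's top. The collar's top ring is 5 mm thick; under it runs a channel in which the lid's lugs turn. They can turn only clockwise from the notches: a stop blocks the other way.
- notch (a point): One of the two opposite notches in the collar's top ring, at chopper +x (the other is at -x): 24 mm wide at the mouth, reaching out to 53 mm radius; this point is 49 mm from the axis. A short raised dark rib on the rim stands beyond each notch.
- pulse_mark (a point): Pulse mark: the single raised dark rib on the collar's rim, 40 deg (0.70 rad) clockwise of a notch, 60 mm from the axis; the same again on the opposite side. One end of the lid's bar points to it when the lid is at pulse.
- lock_mark (a point): Lock mark: the pair of raised dark ribs on the rim 80 deg (1.40 rad) clockwise of a notch; the same again opposite. A turning lid meets two sprung plungers from about 53 deg on (some 0.5 to 0.8 N m more) and clicks into the lock near 78 deg. Not to be reached.
- chopper_lid: The chopper's loose black lid, 114 mm across, 57.5 mm high, 150 g. Origin: on its axis at its lowest face, z up. A round plug (83 mm across, z 0 to 22 mm, tapered at the bottom), a flange (z 22 to 27.5 mm), a pale metal bar grip along x on top. Same after a half turn. Fully in, its flange lies on the collar and its origin is 88 mm above the chopper's.
- lid_bar (a point): Middle of the lid's bar grip, on the lid's axis, 45.5 mm above its lowest face. The bar is 66 mm long (lid x), 18 mm wide (y), flat-sided, from z 27.5 mm to 57.5 mm, with a 26 mm wide foot up to z 30 mm. A small steel dot on the flange beyond each end of the bar is the pointer.
- lid_lug (a point): One of the two lugs on the lid's plug, at lid +x (the other at -x), right under the ends of the bar: 16 mm wide, reaching out to 50 mm radius, z 9.5 to 15.5 mm above the lid's lowest face. Lugs go down through the notches with 4 mm play each side, so the bar must be in line with the notches.
- cheese: Broken chunk of hard cheese, 36 x 26 x 26 mm (x, y, z), 35 g, lying on the side plate. Origin: centre of its underside; the rind is on its +x end.
- side_plate: White side plate, 140 mm across, 14 mm high; origin: centre of its underside; its flat inner floor (about 80 mm across) is 5 mm above the origin. Stands on the worktop.
- interlock (a joint): Angle (rad) of the interlock ring inside the collar, turned clockwise by the lid's lugs against a return spring (0.05 N m at first, about 0.12 N m at pulse) that turns lid and ring back when let go. 0 at rest; the lugs meet it after about 6 deg, so it reads about 0.1 less than the lid's turn from the notches: about 0.6 at pulse, over 1.2 when locked.
- salt_shaker: Bystander: salt shaker, 44 mm across, 90 mm high, behind the work; origin: centre of its underside.
- pepper_mill: Bystander: wooden pepper mill, 58 mm across, 170 mm high, behind the work; origin: centre of its underside.
- mug: Bystander: white dotted mug, 78 x 114 mm with its handle, 93 mm high, behind the work; origin: underside, about the middle of body and handle.

How it is judged:
By the outcome, as a careful person would: the job done as asked, in the order asked, and still so for the second after the job is handed in, while the arm keeps its last pose, push and grip.
It also fails if it takes over 56 s, if anything falls off the work surface, if the arm or the gripper's body presses on something with over 40 N, if the wrist force passes 120 N, or if a joint passes its speed limit or range.

## Working session

There is one attempt and no reset: what is moved stays moved. The work goes in short steps, Python scripts to look and compute and a shell command to move; the robot and the scene stay as the last step left them, time stands still between calls to the robot, and variables do not carry over. Pictures are saved under pics/ and viewed, at most 10 in all, crops included, and the job is handed in when it is done.

```bash
mkdir -p pics; cat > h.py <<'E'
import numpy as np, cv2
from bench import sense, snapshot, hand_in, trace, place_of
def save(p,n): cv2.imwrite('pics/'+n,cv2.cvtColor(p['image'],cv2.COLOR_RGB2BGR))
def ray_z(p,uv,z):
    K,R,t=map(np.array,(p['intrinsics'],p['R'],p['t'])); c=-R.T@t
    d=R.T@np.linalg.inv(K)@np.array([uv[0],uv[1],1.]); return c+d*(z-c[2])/d[2]
def proj(p,X):
    K,R,t=map(np.array,(p['intrinsics'],p['R'],p['t'])); q=K@(R@np.array(X,float)+t); return q[:2]/q[2]
E
python3 - <<'E'
from h import *
s=sense();print({k:np.round(v,2).tolist() for k,v in s.items()})
P={n:snapshot(n) for n in('top','scene')}
for n in P: save(P[n],n+'1.png')
for q in 'chopper bowl_mouth notch pulse_mark chopper_lid lid_bar lid_lug cheese side_plate salt_shaker pepper_mill mug'.split():
    for n in P: print(q,n,[(np.round(r['location']).tolist(),round(r['conf'],2)) for r in place_of(P[n],q)[:3]])
E
```

```text
{'time': 0.0, 'joint_pos': [58.82, 7.52, 85.33, -0.0, 87.26, -4.89], 'qd': [-0.04, -0.0, 0.08, 0.02, -0.07, 0.07], 'joint_efforts': [-0.0, -56.94, -50.06, -0.0, 0.01, 0.0], 'tool_pos': [265.44, 537.52, 247.24], 'tcp_rot': [-179.9, -0.01, 153.71], 'ft_force': [-0.78, -0.15, 0.13], 'wrist_torque': [-0.0, -0.05, -0.02], 'grip_force': 0.0, 'finger_gap': 85.39}
chopper top [([456.0, 195.0, 1.0], 0.56)]
chopper scene [([455.0, 194.0, -0.0], 0.63)]
bowl_mouth top [([455.0, 195.0, 110.0], 0.75)]
bowl_mouth scene [([456.0, 195.0, 112.0], 0.75)]
notch top [([664.0, 208.0, 2.0], 0.65), ([509.0, 198.0, 111.0], 0.6)]
notch scene [([504.0, 202.0, 106.0], 0.58), ([506.0, 157.0, 110.0], 0.53)]
pulse_mark top [([506.0, 159.0, 110.0], 0.84)]
pulse_mark scene [([506.0, 161.0, 110.0], 0.68), ([486.0, -211.0, 49.0], 0.36)]
chopper_lid top [([488.0, -213.0, 2.0], 0.59)]
chopper_lid scene [([489.0, -211.0, -2.0], 0.93)]
lid_bar top [([488.0, -210.0, 48.0], 0.85)]
lid_bar scene [([486.0, -212.0, 46.0], 0.89)]
lid_lug top [([526.0, -185.0, 9.0], 0.57)]
lid_lug scene [([526.0, -183.0, 17.0], 0.75)]
cheese top [([528.0, -16.0, 3.0], 0.68), ([488.0, -212.0, 2.0], 0.28)]
cheese scene [([526.0, -21.0, 3.0], 0.78)]
side_plate top [([520.0, -21.0, -0.0], 0.8), ([455.0, 196.0, -1.0], 0.4)]
side_plate scene [([521.0, -21.0, -1.0], 0.85)]
salt_shaker top [([663.0, 15.0, 0.0], 0.58)]
salt_shaker scene [([659.0, 12.0, 6.0], 0.69), ([522.0, -182.0, 12.0], 0.31)]
pepper_mill top [([695.0, 109.0, -2.0], 0.62), ([456.0, 191.0, 113.0], 0.5)]
pepper_mill scene [([697.0, 113.0, -1.0], 0.83)]
mug top [([664.0, 207.0, 3.0], 0.89)]
mug scene [([663.0, 208.0, 1.0], 0.89)]
```

```bash
python3 - <<'E'
from h import *
p=snapshot('top'); im=cv2.cvtColor(p['image'],cv2.COLOR_RGB2BGR)
out=[]
for X,z in (((455,195,110),110),((527,-19,30),31),((488,-211,57),40)):
    u,v=proj(p,X); print(X,u,v)
    # rectified at height z: 160mm square, 2.4 px/mm -> up = +x, left=+y
    h=80;src=np.float32([proj(p,(X[0]+a,X[1]+b,z)) for a,b in((h,h),(h,-h),(-h,-h),(-h,h))])
    M=cv2.getPerspectiveTransform(src,np.float32([[0,0],[400,0],[400,400],[0,400]]))
    out.append(cv2.warpPerspective(im,M,(400,400),flags=cv2.INTER_CUBIC))
out=[cv2.resize(o,(266,266)) if 0 else o for o in out]
cv2.imwrite('pics/rectA.png',np.hstack(out[:2])); cv2.imwrite('pics/rectB.png',out[2])
m=trace(p,'cheese')[0]['pixels'];c=cv2.findContours(m.astype('uint8'),0,1)[0];c=max(c,key=cv2.contourArea)[:,0]
g=np.float32([ray_z(p,uv,28)[:2] for uv in c]);print('cheese',cv2.minAreaRect(g))
E
```

```text
(455, 195, 110) 180.3076035254905 247.27171356349092
(527, -19, 30) 279.96854595035575 229.07156437628322
(488, -211, 57) 361.4102402761539 250.6811504694504Traceback (most recent call last):
  File "<stdin>", line 12, in <module>
IndexError: list index out of range
```

View pics/scene1.png

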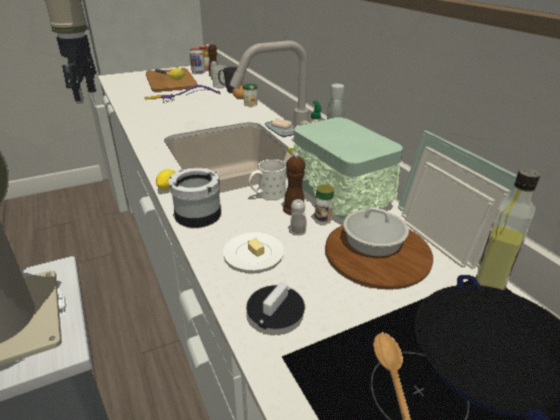

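View pics/rectA.png

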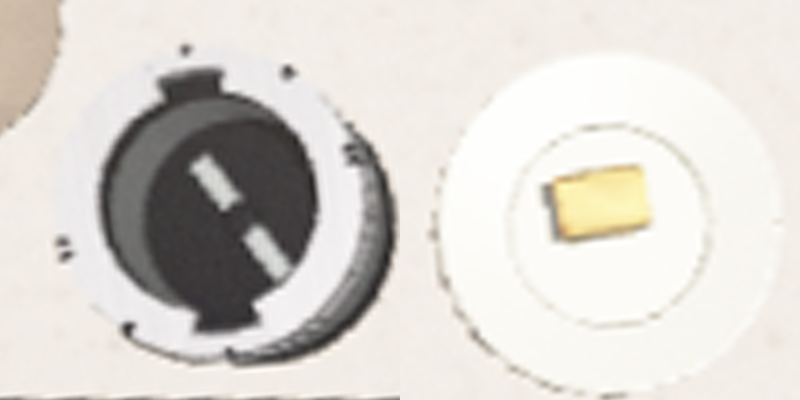

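View pics/rectB.png

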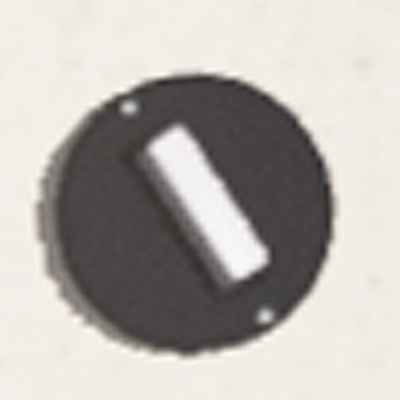

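The scene view shows the chopper at about pixel (195,197), the plate with the cheese (255,248) and the lid (275,305), with the bystanders behind. The rectified top crops put the chopper axis at about (455,192) with the notch axis at yaw ≈ +8.3°. They put the cheese at (526,-19) with its long axis at yaw ≈ 99°, and the lid bar at yaw ≈ 33.5°. Next I move over the cheese.

```bash
cat >> h.py <<'E'
from scipy.spatial.transform import Rotation as Ro
def delta(xyz,yaw):
    s=sense(); r=Ro.from_euler('xyz',s['tcp_rot'],degrees=True); g=Ro.from_euler('xyz',[180,0,yaw],degrees=True)
    d=np.array(xyz)-s['tool_pos']
    print('t',round(s['time'],2),'pose',np.round(s['tool_pos'],1),np.round(s['tcp_rot'],1),'gap',round(s['finger_gap'],1),'F',np.round(s['ft_force'],1))
    print(' turn first (tool rotvec)',np.round((r.inv()*g).as_rotvec(),3),'| shift cm: before turn',np.round(r.inv().apply(d)/10,2),'after turn',np.round(g.inv().apply(d)/10,2))
E
python3 -m handwheel '[[0.2,-3.2,-2.56,0.65,0,0,0],[0.2,-3.2,-2.56,0.65,0,0,0],[0.2,-3.2,-2.56,0.65,0,0,0],[0.2,-3.2,-2.56,0.65,0,0,0],[0.2,-3.2,-2.56,0.65,0,0,0],[0.2,-3.2,-2.56,0.65,0,0,0],[0.2,-3.2,-2.56,0.65,0,0,0],[0.2,-3.2,-2.56,0.65,0,0,0],[0.2,-3.2,-2.56,0.65,0,0,0],[0.2,-3.2,-2.56,0.65,0,0,0],[0.2,-3.2,-2.56,0.65,0,0,0],[0.2,-3.2,-2.56,0.65,0,0,0]]' 40
python3 -m handwheel '[[0.2,-3.2,-2.56,0.65,0,0,0],[0.2,-3.2,-2.56,0.65,0,0,0],[0.2,-3.2,-2.56,0.65,0,0,0],[0.2,0,0,0,0,0,0.119],[0.2,0,0,0,0,0,0.119],[0.2,0,0,0,0,0,0.119],[0.2,0,0,0,0,0,0.119],[0.2,0,0,0,0,0,0.119],[0.2,0,0,0,0,0,0.119],[0.2,0,0,0,0,0,0.119],[0.2,0,0,0,0,0,0.119],[0.2,0,0,0,0,0,0]]'
python3 - <<'E'
from h import *
p=snapshot('wrist'); save(p,'w1.png')
for q in('cheese','side_plate'): print(q,[(np.round(r['location'],1).tolist(),round(r['conf'],2)) for r in place_of(p,q)[:2]])
for r in trace(p,'cheese')[:1]:
    c=max(cv2.findContours(r['pixels'].astype('uint8'),0,1)[0],key=cv2.contourArea)[:,0]
    print(cv2.minAreaRect(np.float32([ray_z(p,uv,29)[:2] for uv in c])))
delta((526,-19,25),99.3)
E
```

```text
time: 2.4
tool_pos: [474.5, 90.5, 170.4]
tcp_rot: [180.0, 0.1, 153.7]
ft_force: [1.8, 0.4, -0.1]
finger_gap: 50.9
grip_force: 0.0
time: 3.4
tool_pos: [526.1, -18.9, 150.9]
tcp_rot: [180.0, 0.0, 98.8]
ft_force: [1.0, 0.2, 0.1]
finger_gap: 51.1
grip_force: 0.0
cheese [([534.0, -13.3, 4.0], 0.84)]
side_plate []
((529.1914672851562, -16.206920623779297), (24.739505767822266, 41.57127380371094), 8.808211326599121)
t 3.6 pose [526.  -18.9 150.8] [180.    0.   99.4] gap 51.2 F [ 0.   0.3 -0.1]
 turn first (tool rotvec) [0.    0.    0.001] | shift cm: before turn [-1.000e-02 -1.000e-02  1.258e+01] after turn [-1.000e-02 -0.000e+00  1.258e+01]
```

View pics/w1.png

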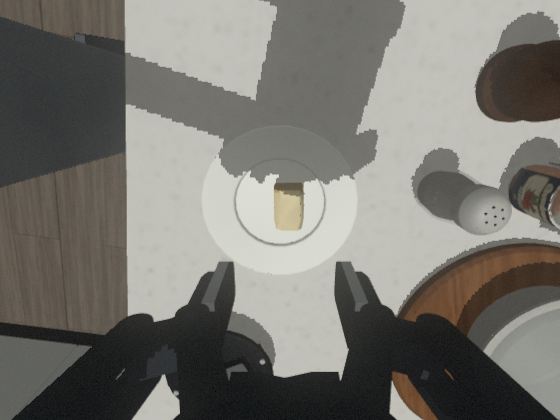

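The wrist view shows the cheese at pixel (288,207) on the plate, in line between the fingers. Its position agrees with the top view to about 3 mm. I descend, grip and lift.

```bash
python3 -m handwheel '[[0.2,0.07,0.16,3.5,0,0,0],[0.2,0,0,3.5,0,0,0],[0.2,0,0,3,0,0,0],[0.2,0,0,1.5,0,0,0],[0.2,0,0,0.9,0,0,0],[0.2,0,0,0,0,0,0],[-1,0,0,0,0,0,0],[-1,0,0,0,0,0,0],[-1,0,0,0,0,0,0],[-1,0,0,0,0,0,0],[-1,0,0,0,0,0,0]]' 40
python3 - <<'E'
from h import *
delta((455,192.5,185),99.3)
print(sense()['grip_force'])
E
```

```text
time: 4.52
tool_pos: [529.1, -18.2, 28.8]
tcp_rot: [179.8, 0.1, 99.2]
ft_force: [-0.4, -1.0, 6.5]
finger_gap: 25.2
grip_force: 40.2
t 4.52 pose [529.1 -18.2  28.8] [1.798e+02 1.000e-01 9.920e+01] gap 25.2 F [-0.4 -1.   6.5]
 turn first (tool rotvec) [ 0.003  0.001 -0.002] | shift cm: before turn [ 21.96  -3.9  -15.66] after turn [ 21.99  -3.91 -15.62]
40.20721077919006
```

```bash
python3 -m handwheel '[[-1,0,0,-2,0,0,0],[-1,0,0,-3.5,0,0,0],[-1,0,0,-3.5,0,0,0],[-1,0,0,-3.5,0,0,0],[-1,0,0,-3.1,0,0,0],[-1,3.67,-0.65,0,0,0,0],[-1,3.67,-0.65,0,0,0,0],[-1,3.67,-0.65,0,0,0,0],[-1,3.67,-0.65,0,0,0,0],[-1,3.67,-0.65,0,0,0,0],[-1,3.67,-0.65,0,0,0,0],[-1,0,0,0,0,0,0]]'
python3 - <<'E'
from h import *
p=snapshot('wrist'); save(p,'w2.png')
for q in('bowl_mouth','notch','pulse_mark','chopper','cheese'): print(q,[(np.round(r['location'],1).tolist(),round(r['conf'],2)) for r in place_of(p,q)[:3]])
delta((455,192.5,105),99.3)
E
```

```text
time: 5.52
tool_pos: [451.7, 198.6, 183.4]
tcp_rot: [180.0, -0.2, 99.4]
ft_force: [-0.4, -0.4, -0.4]
finger_gap: 25.5
grip_force: 39.5
bowl_mouth [([455.0, 194.3, 105.5], 0.85)]
notch [([501.7, 196.5, 106.3], 0.85)]
pulse_mark [([506.4, 161.7, 108.6], 0.8)]
chopper [([454.8, 191.1, 0.7], 0.74), ([450.2, 204.0, 158.4], 0.52)]
cheese [([450.3, 202.2, 157.1], 0.77)]
t 5.82 pose [454.4 192.  182.9] [180.    0.   99.1] gap 24.8 F [ 0.1  0.1 -0.2]
 turn first (tool rotvec) [ 0.     0.    -0.004] | shift cm: before turn [0.04 0.06 7.79] after turn [0.04 0.07 7.79]
```

View pics/w2.png

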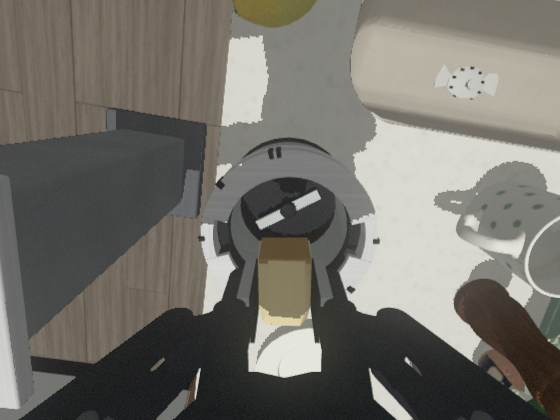

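The wrist view shows the cheese held at (285,275) over the mouth, with the notch ribs at (201,239) and (377,240) and the pulse ribs at (350,289) and (220,184). I lower it inside the mouth and release.

```bash
python3 - <<'E'
from h import *
p=snapshot('wrist')
for z in (110,112):
    A=[ray_z(p,uv,z)[:2] for uv in((201,239),(377,240),(350,289),(220,184))]
    for a,b in((0,1),(3,2)): d=A[b]-A[a]; print(z,(A[a]+A[b])/2,np.hypot(*d)/2,np.degrees(np.arctan2(d[1],d[0])))
E
python3 -m handwheel '[[-1,0,0,2,0,0,0],[-1,0,0,3,0,0,0],[-1,0,0,2.5,0,0,0],[-1,0,0,0.5,0,0,0],[-1,0,0,0,0,0,0],[0,0,0,0,0,0,0],[0,0,0,0,0,0,0],[0,0,0,0,0,0,0],[0,0,0,0,0,0,0],[0,0,0,0,0,0,0]]'
python3 -m handwheel '[[0,0,0,-2,0,0,0],[0,0,0,-3,0,0,0],[0,0,0,-4,0,0,0],[0,0,0,-3,0,0,0],[0,0,0,0,0,0,0]]'
python3 - <<'E'
from h import *
p=snapshot('top')
for q in('cheese','bowl_mouth','chopper_lid','lid_bar'): print(q,[(np.round(r['location'],1).tolist(),round(r['conf'],2)) for r in place_of(p,q)[:3]])
# lid dots
h=80;z=40;src=np.float32([proj(p,(488+a,-211+b,z)) for a,b in((h,h),(h,-h),(-h,-h),(-h,h))])
M=cv2.getPerspectiveTransform(np.float32([[0,0],[400,0],[400,400],[0,400]]),src)
D=cv2.perspectiveTransform(np.float32([[[129,107],[265,316],[160.5,138.5],[252,271.5]]]),M)[0]
for i,j,zz in((1,0,28),(3,2,57.5)):
    a,b=[ray_z(p,D[k],zz)[:2] for k in(i,j)];print((a+b)/2,np.degrees(np.arctan2(*(b-a)[::-1])),np.hypot(*(b-a)))
h=60;z=50;src=np.float32([proj(p,(455+a,192+b,z)) for a,b in((h,h),(h,-h),(-h,-h),(-h,h))])
im=cv2.cvtColor(p['image'],cv2.COLOR_RGB2BGR)
cv2.imwrite('pics/bowl.png',cv2.warpPerspective(im,cv2.getPerspectiveTransform(src,np.float32([[0,0],[400,0],[400,400],[0,400]])),(400,400)))
w=snapshot('wrist');print('wrist',[(np.round(r['location'],1).tolist(),round(r['conf'],2)) for r in place_of(w,'cheese')[:3]])
delta((489,-211,200),33.5)
E
```

```text
110 [458.58329547 186.90453668] 61.626428996872434 8.693745452556211
110 [458.46627348 186.79912158] 60.586856764898734 -32.20856105732363
112 [458.41091227 187.77989394] 61.00687086814526 8.693745452556202
112 [458.29506675 187.67553863] 59.97774992204354 -32.20856105732365
time: 6.7
tool_pos: [454.6, 193.5, 103.9]
tcp_rot: [179.9, -0.0, 99.2]
ft_force: [0.1, -0.2, -0.7]
finger_gap: 42.6
grip_force: 0.0
time: 7.12
tool_pos: [457.4, 194.4, 231.2]
tcp_rot: [179.3, -0.1, 99.2]
ft_force: [0.7, 0.3, 0.5]
finger_gap: 42.5
grip_force: 0.0
cheese [([452.0, 194.1, 45.9], 0.74), ([521.6, -19.5, -5.1], 0.46), ([457.9, 189.1, -1.8], 0.36)]
bowl_mouth [([453.0, 190.8, 110.7], 0.63)]
chopper_lid [([489.4, -209.3, 1.7], 0.93)]
lid_bar [([490.5, -211.0, 48.6], 0.61)]
[ 484.93282958 -211.66816372] 33.052734211829325 100.8045010553836
[ 483.72416245 -210.71813354] 34.526785821563024 63.570155307376915
wrist [([457.7, 193.9, 45.6], 0.9), ([475.1, 141.6, 109.2], 0.16)]
t 7.47 pose [453.  193.  221.1] [-179.8    0.    99.2] gap 42.5 F [-1.   0.5  0. ]
 turn first (tool rotvec) [-0.002  0.002  1.146] | shift cm: before turn [-40.45  -2.88   2.13] after turn [-19.29  35.67   2.11]
```

View pics/bowl.png

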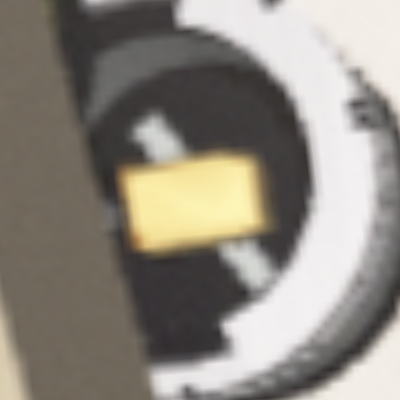

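The rectified crop shows the cheese lying flat on the blade at (195,203), well inside the bowl. Next is the lid.

```bash
python3 -m handwheel '[[0,0,0,0,0,0,0.1146],[0,0,0,0,0,0,0.1146],[0,0,0,0,0,0,0.1146],[0,0,0,0,0,0,0.1146],[0,0,0,0,0,0,0.1146],[0,0,0,0,0,0,0.1146],[0,0,0,0,0,0,0.1146],[0,0,0,0,0,0,0.1146],[0,0,0,0,0,0,0.1146],[0,0,0,0,0,0,0.1146],[0,0,0,0,0,0,0]]'
python3 - <<'E'
from h import *
p=snapshot('wrist'); save(p,'w3.png')
for q in('bowl_mouth','notch','pulse_mark','chopper'): print(q,[(np.round(r['location'],1).tolist(),round(r['conf'],2)) for r in place_of(p,q)[:2]])
np.savez('w3.npz',**p)
E
python3 -m handwheel '[[0,-1.95,3.55,0.31,0,0,0],[0,-1.95,3.55,0.31,0,0,0],[0,-1.95,3.55,0.31,0,0,0],[0,-1.95,3.55,0.31,0,0,0],[0,-1.95,3.55,0.31,0,0,0],[0,-1.95,3.55,0.31,0,0,0],[0,-1.95,3.55,0.31,0,0,0],[0,-1.95,3.55,0.31,0,0,0],[0,-1.95,3.55,0.31,0,0,0],[0,-1.95,3.55,0.31,0,0,0],[0,0,0,0,0,0,0],[0,0,0,0,0,0,0]]'
python3 - <<'E'
from h import *
p=snapshot('wrist'); save(p,'w4.png')
np.savez('w4.npz',**p)
for q in('lid_bar','chopper_lid'): print(q,[(np.round(r['location'],1).tolist(),round(r['conf'],2)) for r in place_of(p,q)[:2]])
delta((485.5,-211,51),33.5)
cv2.imwrite('pics/w34.png',cv2.resize(np.hstack([cv2.imread('pics/w3.png')[:,80:480],cv2.imread('pics/w4.png')[:,80:480]]),(800,420)))
E
```

```text
time: 8.38
tool_pos: [453.3, 193.0, 221.6]
tcp_rot: [-180.0, 0.1, 33.2]
ft_force: [0.4, 0.3, 0.4]
finger_gap: 42.8
grip_force: 0.0
bowl_mouth [([454.1, 194.3, 105.2], 0.58), ([455.0, 195.4, 48.4], 0.53)]
notch [([500.1, 197.2, 107.4], 0.68), ([452.2, 190.6, 1.8], 0.21)]
pulse_mark [([503.4, 164.2, 109.4], 0.55)]
chopper [([453.4, 189.8, 1.9], 0.79), ([456.0, 195.8, 44.5], 0.23)]
time: 9.63
tool_pos: [486.7, -212.5, 191.2]
tcp_rot: [-179.9, 0.0, 33.4]
ft_force: [0.8, -0.4, -0.8]
finger_gap: 43.0
grip_force: 0.0
lid_bar [([486.6, -207.8, 43.2], 0.7)]
chopper_lid [([487.0, -212.7, 1.4], 0.9)]
t 9.78 pose [ 487.3 -209.6  191.7] [-180.    -0.    33.6] gap 42.6 F [-0.3 -0.5 -0.9]
 turn first (tool rotvec) [-0.001 -0.     0.001] | shift cm: before turn [-0.23  0.03 14.07] after turn [-0.22  0.02 14.07]
```

View pics/w34.png

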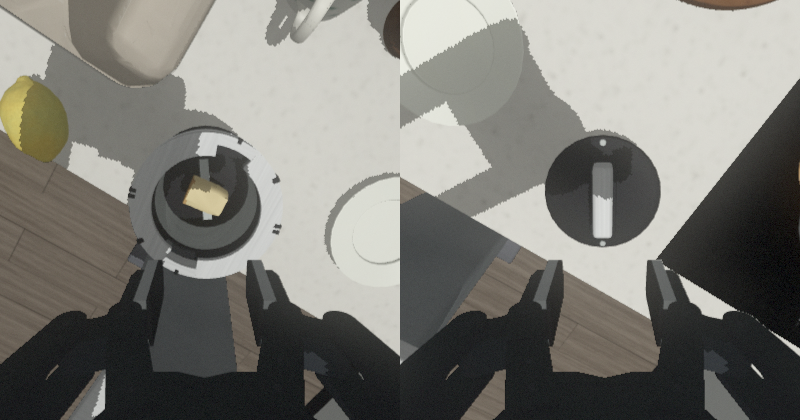

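The left half shows the collar with the cheese inside, with ribs at about full-image (321,141), (257,270), (356,180) and (220,240). The right half shows the lid dots at (282,142) and (282,243), with the bar parallel to the tool's x.

```bash
python3 - <<'E'
from h import *
def ev(f,pairs,z):
    p=np.load(f)
    for u,v in pairs:
        a,b=ray_z(p,u,z)[:2],ray_z(p,v,z)[:2]; d=b-a; print(f,np.round((a+b)/2,1),round(np.hypot(*d)/2,1),np.round(np.degrees(np.arctan2(d[1],d[0])),1))
ev('w3.npz',[((257,270),(321,141)),((220,240),(356,180))],111)
ev('w4.npz',[((282,243),(282,142))],28)
E
```

```text
w3.npz [456.9 193.2] 60.2 8.1
w3.npz [455.8 193.5] 60.4 -31.8
w4.npz [ 486.  -210.1] 50.7 33.2
```

```bash
python3 -m handwheel '[[0,-0.18,0.02,3.5,0,0,0],[0,0,0,4,0,0,0],[0,0,0,3.5,0,0,0],[0,0,0,2,0,0,0],[0,0,0,1.05,0,0,0],[0,0,0,0,0,0,0],[-1,0,0,0,0,0,0],[-1,0,0,0,0,0,0],[-1,0,0,0,0,0,0],[-1,0,0,0,0,0,0],[-1,0,0,0,0,0,0]]' 80
python3 -m handwheel '[[-1,0,0,-2,0,0,0],[-1,0,0,-3.5,0,0,0],[-1,0,0,-3.5,0,0,0],[-1,0,0,-3.5,0,0,0],[-1,0,0,-3.5,0,0,0],[-1,0,0,-2,0,0,0],[-1,0,0,0,0,0,0]]'
python3 - <<'E'
from h import *
p=snapshot('top');print([(np.round(r['location'],1).tolist(),round(r['conf'],2)) for r in place_of(p,'lid_bar')[:2]])
delta((456,192,195),8.3); print(sense()['grip_force'])
E
```

```text
time: 10.7
tool_pos: [487.8, -212.4, 53.9]
tcp_rot: [179.8, -0.1, 33.5]
ft_force: [-0.4, 1.1, 8.0]
finger_gap: 16.2
grip_force: 80.2
time: 11.28
tool_pos: [488.7, -213.2, 238.8]
tcp_rot: [179.4, -0.3, 33.5]
ft_force: [0.3, -0.6, -1.2]
finger_gap: 16.2
grip_force: 79.1
[([489.2, -212.5, 235.3], 0.69)]
t 11.38 pose [ 486.5 -212.   232.7] [ 1.798e+02 -1.000e-01  3.350e+01] gap 16.4 F [ 0.3 -0.2 -2.7]
 turn first (tool rotvec) [ 0.002 -0.002  0.44 ] | shift cm: before turn [ 19.75 -35.38   3.7 ] after turn [  2.82 -40.42   3.77]
79.09024000167847
```

```bash
python3 -m handwheel '[[-1,0,0,0,0,0,0.11],[-1,0,0,0,0,0,0.11],[-1,0,0,0,0,0,0.11],[-1,0,0,0,0,0,0.11],[-1,0.28,-2.5,0.37,0,0,0],[-1,0.28,-3.5,0.37,0,0,0],[-1,0.28,-4.0,0.37,0,0,0],[-1,0.28,-4.0,0.37,0,0,0],[-1,0.28,-4.0,0.37,0,0,0],[-1,0.28,-4.0,0.37,0,0,0],[-1,0.28,-4.0,0.37,0,0,0],[-1,0.28,-4.0,0.37,0,0,0]]'
python3 -m handwheel '[[-1,0.28,-4.0,0.37,0,0,0],[-1,0.28,-4.0,0.37,0,0,0],[-1,0,-2.4,0,0,0,0],[-1,0,0,0,0,0,0],[-1,0,0,0,0,0,0],[-1,0,0,0,0,0,0]]'
python3 - <<'E'
from h import *
p=snapshot('wrist'); save(p,'w5.png');np.savez('w5.npz',**p)
t=snapshot('top'); save(t,'t5.png');np.savez('t5.npz',**t)
for P in(p,t):
  for q in('lid_bar','chopper_lid','bowl_mouth','notch'): print(q,[(np.round(r['location'],1).tolist(),round(r['conf'],2)) for r in place_of(P,q)[:2]])
delta((456,192,168),8.3)
h=80;z=130;src=np.float32([proj(t,(455+a,192+b,z)) for a,b in((h,h),(h,-h),(-h,-h),(-h,h))])
im=cv2.imread('pics/t5.png');T=cv2.warpPerspective(im,cv2.getPerspectiveTransform(src,np.float32([[0,0],[400,0],[400,400],[0,400]])),(400,400))
cv2.imwrite('pics/c5.png',np.hstack([cv2.imread('pics/w5.png')[:400,80:480],T]))
E
```

```text
time: 12.38
tool_pos: [462.9, 90.1, 199.3]
tcp_rot: [-180.0, 0.2, 8.3]
ft_force: [-0.7, -0.8, -1.8]
finger_gap: 16.6
grip_force: 79.1
time: 12.88
tool_pos: [454.4, 191.7, 192.6]
tcp_rot: [179.9, 0.2, 8.3]
ft_force: [-0.2, -0.9, -2.3]
finger_gap: 16.1
grip_force: 79.1
lid_bar [([455.1, 191.3, 183.8], 0.82)]
chopper_lid [([454.9, 189.9, 137.3], 0.8), ([455.5, 196.4, 182.8], 0.26)]
bowl_mouth []
notch [([501.2, 198.7, 107.8], 0.7)]
lid_bar [([458.0, 193.0, 188.4], 0.77)]
chopper_lid [([459.0, 185.4, 142.3], 0.91), ([657.6, 12.8, -5.5], 0.63)]
bowl_mouth [([694.2, 111.0, -0.2], 0.68)]
notch []
t 13.38 pose [455.4 191.9 194.4] [-180.    -0.     8.3] gap 16.8 F [-0.6 -0.1 -1.7]
 turn first (tool rotvec) [-0.    -0.    -0.001] | shift cm: before turn [ 0.06 -0.    2.64] after turn [ 0.06 -0.    2.64]
```

View pics/c5.png

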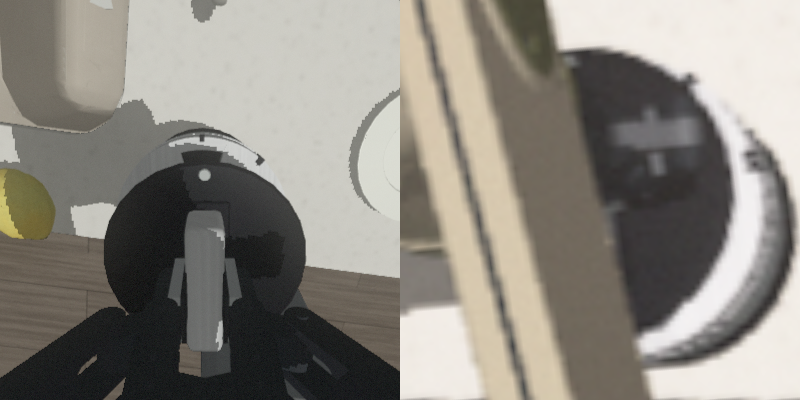

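The wrist view (left) shows the lid's dot at full-image (284,175), just in front of the notch, whose rib is at (282,138). The pulse rib is at (342,160). I work out the lid-to-chopper offset from this one picture.

```bash
python3 - <<'E'
from h import *
p=np.load('w5.npz'); u=lambda a:np.array([np.cos(np.radians(a)),np.sin(np.radians(a))])
for zd in (168,170): print('lid',ray_z(p,(284,175),zd)[:2]-50.5*u(8.3))
r1,r2=ray_z(p,(282,138),112)[:2],ray_z(p,(342,160),112)[:2]
d=r2-r1;print('ribs dist',np.hypot(*d),'exp',2*60*np.sin(np.radians(20)),'dir',np.degrees(np.arctan2(d[1],d[0])),'exp',8.3-20-90)
print('chop',r1-60.3*u(8.3), r2-60.3*u(-31.7)); print('tool',sense()['tool_pos'])
E
```

```text
lid [454.20543008 192.00432093]
lid [454.63341225 192.06972444]
ribs dist 42.48976254849979 exp 41.04241719908025 dir -101.45401925182586 exp -101.7
chop [456.58942264 193.57792982] [456.5162385  192.32499651]
tool [455.4390689  191.90106414 194.39741379]
```

```bash
python3 -m handwheel '[[-1,0.16,-0.05,1,0,0,0],[-1,0,0,1,0,0,0],[-1,0,0,0.8,0,0,0],[-1,0,0,0.4,0,0,0],[-1,0,0,0.3,0,0,0],[-1,0,0,0.3,0,0,0],[-1,0,0,0,0,0,0],[-1,0,0,0,0,0,0]]'
python3 -c "
from h import *
delta((457,192.6,141),8.3)
print(sense()['wrist_torque'])"
```

```text
time: 14.05
tool_pos: [456.8, 193.0, 156.3]
tcp_rot: [-180.0, -0.0, 8.3]
ft_force: [-0.0, 0.4, -1.3]
finger_gap: 16.4
grip_force: 79.1
t 14.05 pose [456.8 193.  156.3] [-180.    -0.     8.3] gap 16.4 F [-0.   0.4 -1.3]
 turn first (tool rotvec) [-0. -0.  0.] | shift cm: before turn [0.01 0.04 1.53] after turn [0.01 0.04 1.53]
[ 0.05742984 -0.03103142  0.00914226]
```

```bash
python3 -m handwheel '[[-1,0,0,0.3,0,0,0],[-1,0,0,0.3,0,0,0],[-1,0,0,0.3,0,0,0],[-1,0,0,0.2,0,0,0],[-1,0,0,0.2,0,0,0],[-1,0,0,0.2,0,0,0],[-1,0,0,0,0,0,0],[-1,0,0,0,0,0,0]]'
python3 -c "
from h import *
delta((457,192.6,141),8.3)
print(sense()['wrist_torque'])"
```

```text
time: 14.72
tool_pos: [457.0, 193.0, 141.9]
tcp_rot: [-180.0, -0.0, 8.3]
ft_force: [-2.5, -1.2, 5.0]
finger_gap: 16.4
grip_force: 80.0
t 14.72 pose [457.  193.  141.9] [-180.    -0.     8.3] gap 16.4 F [-2.5 -1.2  5. ]
 turn first (tool rotvec) [-0. -0. -0.] | shift cm: before turn [-0.    0.04  0.09] after turn [-0.    0.04  0.09]
[-0.2330069   0.46408522 -0.03988428]
```

```bash
python3 -m handwheel '[[-1,-0.05,0,0.1,0,0,0],[-1,-0.02,0.03,0.1,0,0,0],[-1,0,0,0,0,0,0],[-1,0,0,0,0,0,0]]'
python3 -c "
from h import *
p=snapshot('scene');print([(np.round(r['location'],1).tolist(),round(r['conf'],2)) for q in('chopper_lid','lid_bar') for r in place_of(p,q)[:1]])
delta((457,192.6,141),8.3)
print(sense()['wrist_torque'])"
```

```text
time: 15.05
tool_pos: [457.0, 193.0, 141.9]
tcp_rot: [-180.0, -0.1, 8.3]
ft_force: [-8.9, -2.0, 18.3]
finger_gap: 16.3
grip_force: 82.0
[([458.8, 192.1, 88.2], 0.85), ([457.3, 190.5, 139.7], 0.89)]
t 15.2 pose [457.  193.  141.9] [-1.8e+02 -1.0e-01  8.3e+00] gap 16.2 F [-8.  -2.4 19.1]
 turn first (tool rotvec) [-0.001 -0.002  0.   ] | shift cm: before turn [-0.01  0.04  0.09] after turn [-0.01  0.04  0.09]
[-0.37605313  1.33351975 -0.0966145 ]
```

The lid is in: the hard stop at TCP 141.9 matches the grip height of 53.9 plus 88, and the scene network gives the lid's z as 88.2. I ease the push before turning.

```bash
python3 -m handwheel '[[-1,0,0,-0.15,0,0,0],[-1,0,0,0,0,0,0],[-1,0,0,0,0,0,0]]'
python3 -c "
from h import *
delta((457,192.6,141),8.3)
print(sense()['wrist_torque'])"
python3 -m handwheel '[[-1,0,0,0,0,0,0.06],[-1,0,0,0,0,0,0.06],[-1,0,0,0,0,0,0.06],[-1,0,0,0,0,0,0],[-1,0,0,0,0,0,0]]' 100
python3 -c "
from h import *
delta((457,192.6,141),-31.7)
print(sense()['wrist_torque'])"
```

```text
time: 15.45
tool_pos: [456.8, 192.9, 141.9]
tcp_rot: [-180.0, -0.1, 8.3]
ft_force: [-2.9, -0.6, 9.0]
finger_gap: 16.5
grip_force: 80.7
t 15.45 pose [456.8 192.9 141.9] [-1.8e+02 -1.0e-01  8.3e+00] gap 16.5 F [-2.9 -0.6  9. ]
 turn first (tool rotvec) [-0.    -0.002  0.   ] | shift cm: before turn [0.01 0.03 0.09] after turn [0.01 0.03 0.09]
[-0.15570159  0.48091096  0.03502471]
time: 15.87
tool_pos: [457.4, 193.1, 142.0]
tcp_rot: [-179.9, -0.2, -2.0]
ft_force: [0.6, 1.6, 6.7]
finger_gap: 16.2
grip_force: 98.3
t 15.87 pose [457.4 193.1 142. ] [-179.9   -0.2   -2. ] gap 16.2 F [0.6 1.6 6.7]
 turn first (tool rotvec) [-0.002 -0.003  0.518] | shift cm: before turn [-0.04  0.05  0.1 ] after turn [-0.01  0.06  0.1 ]
[ 0.11504061 -0.02130873 -0.07803154]
```

```bash
python3 -m handwheel '[[-1,0,0,0,0,0,0.07],[-1,0,0,0,0,0,0.07],[-1,0,0,0,0,0,0.07],[-1,0,0,0,0,0,0.07],[-1,0,0,0,0,0,0.07],[-1,0,0,0,0,0,0.07],[-1,0,0,0,0,0,0.05],[-1,0,0,0,0,0,0.03],[-1,0,0,0,0,0,0],[-1,0,0,0,0,0,0]]'
python3 - <<'E'
from h import *
delta((457,192.6,142),-31.7); s=sense(); print(s['wrist_torque'],s['joint_pos'])
p=snapshot('wrist'); save(p,'w6.png');np.savez('w6.npz',**p)
for q in('lid_bar','pulse_mark','notch','lock_mark'): print(q,[(np.round(r['location'],1).tolist(),round(r['conf'],2)) for r in place_of(p,q)[:2]])
E
```

```text
time: 16.7
tool_pos: [457.3, 192.7, 142.0]
tcp_rot: [-179.9, -0.1, -30.7]
ft_force: [-0.3, -1.1, 7.6]
finger_gap: 15.8
grip_force: 98.4
t 16.7 pose [457.3 192.7 142. ] [-1.799e+02 -1.000e-01 -3.070e+01] gap 15.8 F [-0.3 -1.1  7.6]
 turn first (tool rotvec) [-0.002 -0.002  0.018] | shift cm: before turn [-0.02  0.02 -0.  ] after turn [-0.02  0.02 -0.  ]
[-0.31217202  0.15330138 -0.15785973] [ 1.69410075e+01 -4.41143391e+00  1.08704765e+02 -2.39532374e-02
  7.55495616e+01  1.37628695e+02]
lid_bar [([460.6, 195.0, 132.0], 0.66)]
pulse_mark [([506.2, 163.2, 107.0], 0.9)]
notch []
lock_mark [([477.1, 141.6, 112.0], 0.93)]
```

View pics/w6.png

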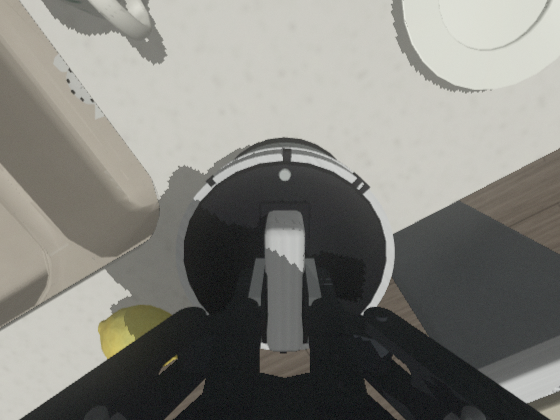

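The lid has turned: its dot is at (284.5,175) and the pulse rib at (287,154) is almost in line with it. I work out the remaining angle.

```bash
python3 - <<'E'
from h import *
p=np.load('w6.npz'); 
dot=ray_z(p,(284.5,175),116)[:2]
rib=ray_z(p,(287,155),112)[:2]; nt=ray_z(p,(211,180),112)[:2]; lk=ray_z(p,(362,184),112)[:2]
A=np.array([nt,rib,lk]);
# circle centre by known radius least squares
from scipy.optimize import least_squares
c=least_squares(lambda c:np.hypot(*(A-c).T)-60.3,[456,192]).x
for n,X in zip(('notch','pulse','lock','dot'),[*A,dot]): d=X-c; print(n,np.round(np.hypot(*d),1),np.round(np.degrees(np.arctan2(d[1],d[0])),1))
print(c)
E
```

```text
notch 60.4 7.8
pulse 60.1 -32.0
lock 60.4 -72.4
dot 50.7 -30.9
[456.88881465 193.28606231]
```

Another 1° clockwise puts it on the pulse mark.

```bash
python3 -m handwheel '[[-1,0,0,0,0,0,0.02],[-1,0,0,0,0,0,0],[-1,0,0,0,0,0,0],[-1,0,0,0,0,0,0],[-1,0,0,0,0,0,0],[-1,0,0,0,0,0,0]]'
python3 - <<'E'
from h import *
s=sense(); print(s['time'],s['tool_pos'],s['tcp_rot'],s['ft_force'],s['wrist_torque'],s['grip_force'])
p=snapshot('scene')
for q in('chopper_lid','salt_shaker','pepper_mill','mug'): print(q,[np.round(r['location'],0).tolist() for r in place_of(p,q)[:1]])
hand_in()
E
```

```text
time: 17.45
tool_pos: [457.3, 192.7, 141.9]
tcp_rot: [-179.9, -0.1, -31.8]
ft_force: [0.8, -0.7, 7.0]
finger_gap: 16.1
grip_force: 98.5
17.45 [457.28260176 192.67588419 141.94174767] [-1.79902384e+02 -1.16817007e-01 -3.18050697e+01] [ 0.82678246 -0.70655225  6.99022818] [-0.28155235  0.11526146  0.12187148] 98.45640063285828
chopper_lid [[460.0, 194.0, 87.0]]
salt_shaker [[661.0, 13.0, 4.0]]
pepper_mill [[694.0, 110.0, 1.0]]
mug [[662.0, 208.0, -2.0]]
the job is handed in; nothing more can be done
```

I handed the job in at 17.5 s: the cheese is in the bowl, and the lid is seated in the collar, turned clockwise to the pulse mark (about 40°, short of the lock) and still held by the gripper. The salt shaker, pepper mill and mug are where they were.

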